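# Set the turbo vane ring to its mark and lock it

### The job

On the turbocharger setting jig, push the red lever's upright tab around its arc until the pointer rests over the middle of the yellow disc on the scale, then press the black locking plunger fully down and leave the pointer on the yellow disc. Only push and press: do not pinch the tab between the fingers, do not push the plunger down before the pointer is set, and leave everything else on the bench where it is.

Things in the scene. Friction and masses are not known exactly. Their poses are not given: they have to be found in the camera images.
- jig: Fixed setting jig with a turbocharger housing. Origin on the bench under the ring's vertical axis; x from the axis to the middle of the graduated arc, y to its left, z up. Base plate x -85 to 130, y -125 to 125, 12 mm thick. Housing: radius 72, up to 45 mm high, with an outlet at x -85 to -30, y 4 to 66, up to 52 mm high
- arc_middle (a point): Point on the jig's x, 157 mm from the axis, on the flat top (40 mm high) of the graduated arc: a solid grey sector, radius 130 to 181 mm, 76 degrees to either side, with a white tick every 10 degrees
- vane_ring (a joint): Angle (rad) of the vane ring with its red lever about the jig's axis: 0 when the pointer lies along the jig's x, growing counter-clockwise seen from above, stops at -1.1 and 1.1. Dry friction, about 1.6 N at the tab, no spring: it stays where it is left
- ring_top (a point): Centre of the ring's top, 55 mm above the bench. The ring is 120 mm across (hub up to 67 mm high). Its lever is a flat red arm 18 mm wide out to radius 122 mm (top 55 mm high), then a red pointer 2.5 mm wide, 4 mm thick to radius 179 mm, 47 to 51 mm high, that passes over the arc and its discs
- tab_top (a point): Middle of the top of the lever's upright red tab, 100 mm above the bench and 100 mm from the jig's axis. The tab stands on the lever arm from 55 to 100 mm high, 18 mm long along the lever and 14 mm thick across it. Axes turn with the lever: x outward along the pointer, z up
- pointer_tip (a point): Outer end of the pointer's centre line on its top face, 179 mm from the jig's axis, 51 mm above the bench; x outward along the pointer, y across it, z up
- mark_yellow: Yellow disc fixed on top of the graduated arc, the wanted setting: 20 mm across, 3 mm thick, origin at the centre of its underside, 40 mm above the bench, 140 to 170 mm from the jig's axis
- mark_blue: Blue disc of the same size on the arc, a setting that is not wanted today; it lies on the other side of the arc's middle. Which colour is on which side varies
- lock_pin (a joint): Travel (m) of the locking plunger: 0 up (as at the start), 0.012 fully down. Friction about 3 N, no spring: it stays down. It does not itself stop the ring
- lock_pin_top (a point): Centre of the flat top of the plunger's black cap, 28 mm across; 70 mm above the bench when up, 58 mm when down, in a brass collar 34 mm across and 48 mm high at x 0, y -115 mm of the jig
- socket: Steel socket, 24 mm across, 50 tall, upright on the jig's base plate; loose, to be left alone; origin at the centre of its underside
- flange_nut: Brass nut, 30 mm across, 18 tall, on the jig's base plate; loose, to be left alone; origin at the centre of its underside
- turbine_wheel: Dark turbine wheel, 56 mm across, 36 tall, on the bench left of the jig; loose, to be left alone; origin at the centre of its underside
- screwdriver: Screwdriver 190 mm long with orange handle, lying on the bench right of the jig; loose, to be left alone
- spray_can: Spray can, 64 mm across, 190 tall; loose, to be left alone; origin at the centre of its underside
- grease_jar: Grease jar, 72 mm across, 75 tall; loose, to be left alone; origin at the centre of its underside
- mug: Blue mug, 80 mm across, 90 tall; loose, to be left alone; origin at the centre of its underside
- wrench: Dark steel wrench 190 mm long, lying flat; loose, to be left alone

How it is judged:
By the outcome, as a careful person would: the job done as asked, in the order asked, and still so for the second after the job is handed in, with the robot touching nothing.
It also fails if it takes over 48 s, if anything falls off the work surface, if the arm or the gripper's body presses on something with over 40 N, if the wrist force passes 120 N, or if a joint passes its speed limit or range.

### The arm

A 7-joint arm with a two-finger parallel gripper is mounted at the origin on the work surface. World frame = base frame: x ahead of the robot, y to its left, z up, the work surface at z = 0. Lengths are in mm, angles in rad, forces in N, time in s.
With the tool pointing down it reaches from about 425 to 875 mm from the base axis. Payload 4.7 kg.
Tool frame: the origin (TCP) lies midway between the tips of the shut fingers; the grasp point (between the pads) lies 19 mm behind it; y points along the fingers, z is the direction in which the jaws open and shut, and the axes are right-handed (so a half turn about y gives the same grasp; the last joint's range is limited). The gripper opens to 87 mm and grips with 3 to 60 N. Pads are 19 mm wide; open, the fingers measure 117 mm over their backs; the gripper's body (75 mm by 190 mm) begins 51 mm behind the grasp point.
Start: joints at [0.014, 0.321, -0.07, 1.45, 0.023, 1.371, -0.057], TCP at [650.02, -0.025, 222.587] pointing down, gripper open.
Joint ranges: [-2.86, 2.86], [-0.3, 2.09], [-1.38, 1.24], [0.06, 2.45], [-1.56, 4.7], [0.09, 2.05], [-2.69, 2.69]. Speed limits (rad/s): [2.57, 2.57, 3.14, 3.14, 3.14, 3.14, 3.14].

### API

Orientations are given as a unit quaternion [w, x, y, z].
In Python, from station import r, capture, camera_model, boxes_of, silhouettes gives the robot as it stands.
- The arm moves only by the tool apply_moves, never from a script. Its argument "rows" is a list of rows, each a list of 4 numbers: the shift along the tool's x, y, z in mm, then the turn about the tool's y in rad. In form: [[dx, dy, dz, roll], ...]. A call has 1 to 20 rows; each row shifts and turns the pose as measured when the row begins, along the tool's axes as they then stand; what a row does not reach is not made up. A row lasts 1/10 s, in which the tool goes at most 50 mm and 8.59 degrees, less where a joint would pass 70% of its speed; a pose out of reach is approached as far as the arm can. A call with a gripper value outside its range is refused whole. "jaw" is the finger opening in mm, from 0 to 87, set as the call begins (left out, the last holds). The fingers move at their own pace and stop on an object; the grip force is fixed at half the most. Time passes only in rows, so rows that do not move let the fingers close. It gives the time, the measured TCP pose, the force and the opening at its end, in the units of the state.
- r.state(): the state, without advancing time (a new reading comes with each control period).
- capture(name): name is "scene" or "side" or "wrist"; returns the picture (400x640x3 uint8, red, green, blue); there is no depth.
- camera_model(name): a dict with "K" (3x3 intrinsics, pixels), "R" (3x3) and "t" (3): a world point X has camera coordinates R X + t. Camera axes: x right, y down, z forward; pixel columns grow to the right and rows downward; lengths in mm; the calibration is good to about 2 mm. A picture is of the moment at which its call begins: read the wrist's pose just before it. camera_model takes no time and is no camera call; for the wrist camera it gives the pose at the moment of the call.
- r.job_done(): hands the job in, once; it reports no verdict.
Trained networks look in the newest picture that a camera, given by its name, has taken for a name from the list of things; names that differ only in an ending like _2 or _b are one class to them, and where a whole thing is asked for, a point or a joint stands for the part that bears it (a point fixed in the world has none). Each returns a list of dicts, best first, with "score" (0 to 1); they miss things now and then, are a little off and sometimes report something else, mostly with a low value. They report only what shows in the picture. A call takes as long as a camera call.
- boxes_of(target, camera): "location" ([column, row] as shares, 0 to 1, of the picture: columns of its width, rows of its height, amid what is visible of it).
- silhouettes(target, camera): "region" (400x640 bool, what is visible of it) and "location" ([column, row] as shares, 0 to 1, of the picture: columns of its width, rows of its height, amid what is visible of it).
The state is a dict: "time": time; "joint_positions": joint angles; "joint_velocities": joint speeds; "joint_efforts": joint torques, N m; "ee_pos": TCP position; "tool_rot": TCP orientation; "contact_force": force on the tool from outside, world axes, zero at the start; "torque": the same for the moment, N m; "grip_width": finger opening in mm.
Only numpy, scipy, OpenCV 4.12 (cv2) and the standard library are available. Lean on these libraries where they do the work, as an engineer would, in place of code of your own. Each camera call takes 0.05 s, during which the arm holds its last target. There are 200 camera calls.

## Working session

There is one attempt and no reset: what is moved stays moved. The work goes in short steps, Python scripts to look and compute and a tool call to move; the robot and the scene stay as the last step left them, time stands still between calls to the robot, and variables do not carry over. Pictures are saved under pics/ and viewed, about 8 in all and at most 12, crops included, and the job is handed in when it is done.

Besides the shell and the picture viewer there is one more tool, called after "Emit:" as a command line: name --pt "numbers of a row" for each row, then --argument value for the rest. apply_moves: Moves the arm, as the interface text tells. Its arguments: {"type":"object","properties":{"rows":{"type":"array"},"jaw":{"type":"number"}},"required":["rows"]}

```bash
mkdir -p pics; ls
python3 - <<'E'
from station import r,capture,camera_model,boxes_of
import cv2,numpy as np
for c in ["scene","side"]:
    im=capture(c); cv2.imwrite(f"pics/{c}0.png",im[:,:,::-1])
    for n in ["mark_yellow","mark_blue","tab_top","pointer_tip","lock_pin_top","ring_top","socket","flange_nut","spray_can"]:
        print(c,n,[(round(d["score"],2),round(d["location"][0]*640),round(d["location"][1]*400)) for d in boxes_of(n,c)][:2])
    m=camera_model(c);print(-m["R"].T@m["t"])
print(r.state())
E
```

```text
pics
scene mark_yellow []
scene mark_blue [(0.33, 365, 191)]
scene tab_top [(0.71, 255, 235), (0.68, 317, 208)]
scene pointer_tip [(0.66, 324, 208), (0.37, 288, 215)]
scene lock_pin_top []
scene ring_top [(0.27, 287, 210)]
scene socket [(0.42, 322, 207)]
scene flange_nut [(0.72, 291, 212)]
scene spray_can [(0.7, 394, 137)]
[1295.32056139 -521.7433257   966.3174568 ]
side mark_yellow []
side mark_blue []
side tab_top [(0.66, 332, 213)]
side pointer_tip [(0.81, 332, 213)]
side lock_pin_top [(0.62, 345, 182)]
side ring_top [(0.91, 332, 213)]
side socket [(0.6, 343, 247)]
side flange_nut [(0.43, 344, 179)]
side spray_can [(0.73, 346, 346)]
[ 386.41804551  943.69462916 1055.85021592]
{'time': 1.0, 'joint_positions': array([ 0.01409605,  0.32097647, -0.0700961 ,  1.45051068,  0.02264019,
        1.37079373, -0.05688247]), 'joint_velocities': array([ 7.84682488e-04, -1.15330201e-04,  9.03951098e-04, -2.20332227e-03,
       -8.27254823e-04,  6.23908371e-04,  5.15259833e-05]), 'joint_efforts': array([ 1.84640407e-04, -4.91119409e+01, -4.02849577e-01, -3.12780154e+01,
       -6.37141010e-02,  3.37723782e-02,  2.55275310e-06]), 'ee_pos': array([ 6.50018549e+02, -3.94301635e-02,  2.22596436e+02]), 'tool_rot': array([-0.50001539,  0.50000711, -0.49994208,  0.50003542]), 'contact_force': array([0.7453586 , 0.74586407, 0.34508914]), 'torque': array([-0.01138882,  0.04834537,  0.00554423]), 'grip_width': 86.56074796616873}
```

View pictures.

Run:
```python
import cv2,numpy as np
a=cv2.imread("pics/scene0.png");b=cv2.imread("pics/side0.png")
f=lambda i,x,y:cv2.resize(i[y:y+150,x:x+200],None,fx=4,fy=4,interpolation=cv2.INTER_CUBIC)
cv2.imwrite("pics/a.png",f(a,200,130));cv2.imwrite("pics/b.png",f(b,240,140))
```

```text
(no output)
```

View pics/a.png

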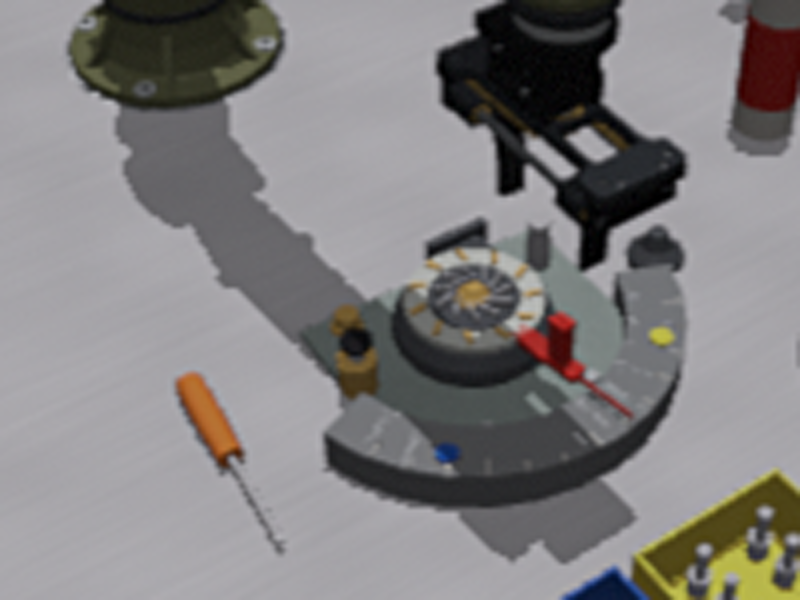

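View pics/b.png

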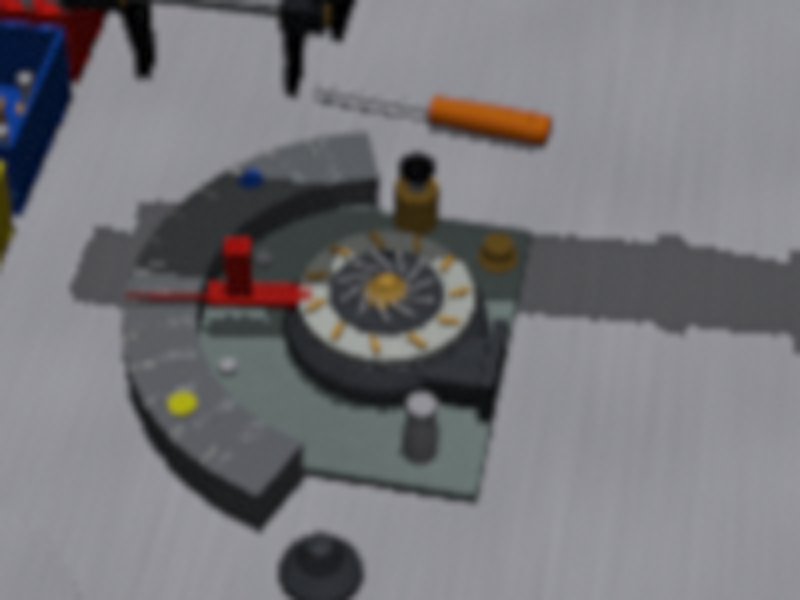

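The scene crop shows the red tab at about (562,320), the pointer tip at (632,416), yellow at (662,336), blue at (447,453), and the cap at (356,338). The side crop shows the tab top at (238,242), the tip at (128,295), yellow at (182,403), and the cap at (417,160). Next I intersect these with the known heights.

```bash
cat > h.py <<'E'
import numpy as np
from station import camera_model
def plane(c,uv,z,m=None):
    m=m or camera_model(c); C=-m["R"].T@m["t"]
    d=m["R"].T@np.linalg.inv(m["K"])@np.array([uv[0],uv[1],1.])
    return (C+d*(z-C[2])/d[2])[:2]
E
python3 - <<'E'
from h import *
P={"hub":(67,(472,290),(385,285)),"yel":(43,(662,336),(182,403)),"blue":(43,(447,453),(251,178)),"tip":(51,(632,416),(128,295)),"cap":(70,(356,336),(417,160)),"tab":(100,(562,319),(238,241)),"can":(0,(760,145),None)}
R={}
for k,(z,a,b) in P.items():
    p=plane("scene",(a[0]/4+200,a[1]/4+130),z)
    q=plane("side",(b[0]/4+240,b[1]/4+140),z) if b else p
    R[k]=(p+q)/2; print(k,p.round(1),q.round(1))
h=R["hub"]
for k in R:
    d=R[k]-h;print(k,np.hypot(*d).round(1),np.degrees(np.arctan2(d[1],d[0])).round(1))
E
```

```text
hub [548.    6.4] [538.5  15.4]
yel [663.2 119.7] [655.  121.8]
blue [664.9 -98.8] [656.9 -96. ]
tip [722.4  38.4] [712.5  41.1]
cap [ 540.7 -102.9] [ 536.5 -107.8]
tab [642.7  26.9] [637.   23.9]
can [486.4 400.3] [486.4 400.3]
hub 0.0 0.0
yel 159.7 43.5
blue 159.9 -42.6
tip 176.6 9.4
cap 116.3 -92.3
tab 97.7 8.5
can 393.6 98.3
```

Run:
```python
from station import *
import cv2
m=camera_model("wrist");im=capture("wrist");cv2.imwrite("pics/w0.png",im[:,:,::-1])
print(m)
```

```text
{'K': array([[329.52568582,   0.        , 315.14818809],
       [  0.        , 329.52568582, 197.2500483 ],
       [  0.        ,   0.        ,   1.        ]]), 'R': array([[ 9.99999750e-01,  3.98854461e-04,  5.84479898e-04],
       [ 2.38337114e-04, -9.67592280e-01,  2.52517570e-01],
       [ 6.66255996e-04, -2.52517367e-01, -9.67592133e-01]]), 't': array([-650.25483136,  -31.02688046,  389.93907282])}
```

View pics/w0.png

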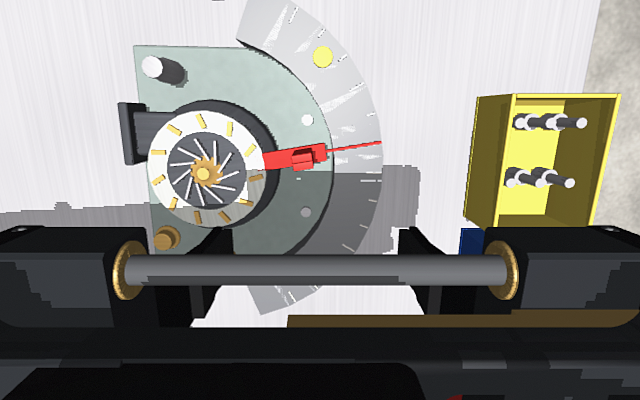

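Wrist view shows the hub at (203,173), the pointer tip at (382,142), yellow at (322,57) and the tab top near (312,151).

Run:
```python
from h import *
from station import *
import cv2
im=cv2.imread("pics/w0.png").astype(int)[:,:,::-1]
y=(im[...,0]>180)&(im[...,1]>180)&(im[...,2]<120);y[:,400:]=0;y[100:]=0
v,u=np.nonzero(y);yc=(u.mean(),v.mean());print(yc,len(u))
h=plane("wrist",(203,173.5),67)
for k,uv,z in[("yel",yc,43),("tip",(382,142),51),("p2",(340,149.5),51),("tab",(312,151),100)]:
    p=plane("wrist",uv,z);d=p-h;print(k,p.round(1),np.hypot(*d).round(1),np.degrees(np.arctan2(d[1],d[0])).round(2))
print("hub",h)
```

```text
(np.float64(320.3333333333333), np.float64(56.7)) 30
yel [655.2 119.7] 159.2 43.78
tip [717.4  38.8] 179.5 9.36
p2 [675.3  31.3] 136.8 9.12
tab [647.5  35.5] 110.3 13.57
hub [540.26964528   9.61547312]
```

Emit:
apply_moves --pt "5 0 0 -0.08" --pt "3 0 -3 -0.08" --pt "0 30 0 0" --pt "0 30 0 0" --pt "0 25 0 0" --jaw 0

```text
time: 1.55
ee_pos: [651.3, -8.4, 141.1]
tool_rot: [0.543, -0.537, 0.453, -0.46]
contact_force: [-0.3, 0.1, 0.2]
grip_width: 54.6
```

Emit:
apply_moves --pt "0 0 -4 0" --pt "0 10 0 0" --pt "0 0 0 0" --pt "0 0 0 0" --pt "0 0 0 0" --pt "0 20 0 0" --pt "0 20 0 0" --pt "0 15 0 0" --pt "0 4 0 0" --pt "0 0 0 0" --jaw 0

```text
time: 2.55
ee_pos: [651.5, -8.9, 75.2]
tool_rot: [0.545, -0.535, 0.451, -0.462]
contact_force: [0.7, -0.1, -0.3]
grip_width: 0.6
```

Emit:
apply_moves --pt "-6 0 -4 0" --pt "-5 0 -4 0" --pt "-5 0 0 0" --pt "-4 0 0 0" --pt "-4 0 0 -0.04" --pt "-4 0 0 -0.04" --pt "-4 0 0 -0.04" --pt "-4 0 0 -0.04" --pt "-4 0 0 -0.04" --pt "-4 0 0 -0.04" --pt "-4 0 0 -0.04" --pt "-4 0 0 -0.04" --pt "0 0 0 0"

```text
time: 3.85
ee_pos: [635.9, 37.8, 80.8]
tool_rot: [0.612, -0.604, 0.349, -0.374]
contact_force: [0.1, 0.0, 0.4]
grip_width: 0.5
```

```bash
cat > w.py <<'E'
import sys,cv2
from h import *
from station import *
s=r.state();m=camera_model("wrist");im=capture("wrist");cv2.imwrite(f"pics/{sys.argv[1]}.png",im[:,:,::-1])
c=-m["R"].T@m["t"];q=s["tool_rot"]
A=np.array([541.3,11]);d=s["ee_pos"][:2]-A
from scipy.spatial.transform import Rotation as Q
X=Q.from_quat(q,scalar_first=True).as_matrix()
print("rad",np.hypot(*d),"ang",np.degrees(np.arctan2(d[1],d[0])),"toolz ang",np.degrees(np.arctan2(X[1,2],X[0,2])),"F",s["contact_force"],s["ee_pos"])
np.savez("m.npz",**m)
E
python3 w.py w1
```

```text
rad 98.31445900062474 ang 15.84810189267013 toolz ang 28.541027998068746 F [0.12175263 0.02330875 0.35345871] [635.87743452  37.84849584  80.77201069]
```

View pics/w1.png

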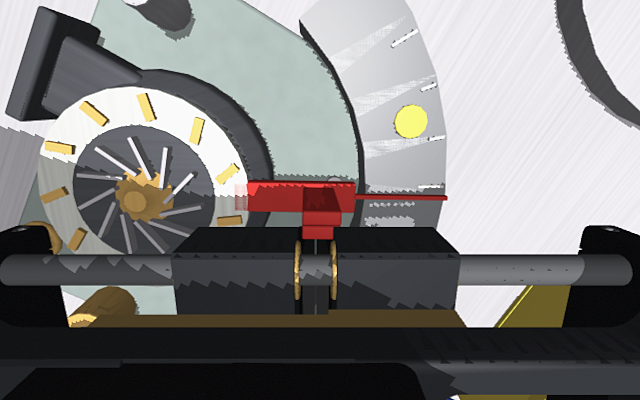

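```bash
cat > ang.py <<'E'
import sys,cv2
from h import *
m=dict(np.load("m.npz"));im=cv2.imread(sys.argv[1]).astype(int)[:,:,::-1]
R,G,B=im[...,0],im[...,1],im[...,2]
A=np.array([541.3,11])
y=((R>150)&(G>150)&(B<0.65*R)&(abs(R-G)<50)).astype(np.uint8)
n,l,st,ce=cv2.connectedComponentsWithStats(y)
for i in range(1,n):
    if st[i,4]>60:
        p=plane(0,ce[i],43,m);d=p-A;print("yel",ce[i].round(1),st[i,4],p.round(1),np.hypot(*d).round(1),np.degrees(np.arctan2(d[1],d[0])).round(2))
v,u=np.nonzero((R>110)&(G<.4*R)&(B<.4*R))
P=np.array([plane(0,(a,b),51,m) for a,b in zip(u,v)])-A
rr=np.hypot(*P.T);k=(rr>138)&(rr<182);P=P[k]
a=np.degrees(np.arctan2(P[:,1],P[:,0]))
print("ptr n",k.sum(),"ang",np.median(a).round(2),"rmax",rr[k].max().round(1))
f=np.polyfit(P@[1,0],P@[0,1],1);print("line dir",np.degrees(np.arctan(f[0])).round(2))
E
python3 ang.py pics/w1.png
```

```text
yel [145.2 106.8] 243 [517.6  53.5] 48.6 119.16
yel [ 92.3 113.3] 249 [492.6  35.8] 54.7 153.0
yel [410.5 121. ] 849 [657. 120.] 158.9 43.31
yel [196.  130.3] 235 [548.2  55. ] 44.5 81.11
yel [ 57.9 147.6] 226 [481.3   7.4] 60.1 -176.56
yel [226.4 173.7] 202 [574.6  39.6] 43.9 40.67
yel [143.8 178.8] 268 [531.9  13.1] 9.7 167.39
yel [515.  306.1] 85 [793.   48.2] 254.4 8.4
yel [ 80.5 317.9] 185 [528.7 -99.5] 111.2 -96.53
ptr n 231 ang 26.9 rmax 177.0
line dir 27.14
```

Emit:
apply_moves --pt "-2.9 1 0.6 -0.03" --pt "-2.9 1 0.6 -0.03" --pt "-2.9 1 0.6 -0.03" --pt "-2.9 1 0.6 -0.03" --pt "-2.9 1 0.6 -0.03" --pt "-2.9 1 0.6 -0.03" --pt "-2.9 1 0.6 -0.03" --pt "0 0 0 0"

```text
time: 4.7
ee_pos: [629.9, 57.0, 74.6]
tool_rot: [0.647, -0.641, 0.276, -0.306]
contact_force: [-0.1, -0.8, 0.4]
grip_width: 0.5
```

```bash
python3 w.py w2; python3 ang.py pics/w2.png | grep -E "ptr|line| 15[0-9]\.[0-9] "
```

```text
rad 99.82996319131686 ang 27.445299240303132 toolz ang 41.416239665088696 F [-0.0565737  -0.81222983  0.41443012] [629.89422703  57.0117864   74.64407902]
yel [416.6 176.7] 790 [656.8 120.1] 158.9 43.35
ptr n 227 ang 38.5 rmax 177.1
line dir 38.4
```

Emit:
apply_moves --pt "-1.8 0.5 0.4 -0.02" --pt "-1.8 0 0.4 -0.02" --pt "-1.8 0 0.4 -0.02" --pt "-1.5 0 0.4 -0.01" --pt "0 0 0 0"

```text
time: 5.25
ee_pos: [626.3, 63.2, 73.9]
tool_rot: [0.657, -0.652, 0.252, -0.282]
contact_force: [0.5, -0.0, 1.1]
grip_width: 0.5
```

```bash
python3 w.py w3; python3 ang.py pics/w3.png | grep -E "ptr|line| 15[0-9]\.[0-9] "
```

```text
rad 99.77291414131761 ang 31.572547467158298 toolz ang 45.70283845760054 F [ 0.4723066  -0.00762929  1.12991069] [626.30431761  63.23887808  73.94062832]
yel [416.4 190.4] 454 [654.7 122.4] 159.0 44.5
yel [413.6 207.1] 100 [661.8 114.4] 158.8 40.65
ptr n 226 ang 42.67 rmax 177.1
line dir 42.45
```

Emit:
apply_moves --pt "-0.6 0 0.1 0" --pt "-0.6 0 0.1 0" --pt "0 0 0 0"

```text
time: 5.6
ee_pos: [625.7, 64.1, 73.9]
tool_rot: [0.657, -0.652, 0.252, -0.282]
contact_force: [0.6, -1.1, 0.9]
grip_width: 0.6
```

```bash
python3 w.py w4; python3 ang.py pics/w4.png | grep -E "ptr|line| 15[0-9]\.[0-9] "
```

```text
rad 99.68356629526356 ang 32.19915212573769 toolz ang 45.660058345580886 F [ 0.6293171  -1.07978383  0.89232247] [625.65233863  64.11775934  73.93580171]
yel [416.  190.8] 378 [654.  122.9] 158.9 44.8
yel [413.9 207.3] 156 [661.3 115.3] 159.0 40.98
ptr n 225 ang 43.25 rmax 177.0
line dir 43.1
```

Emit:
apply_moves --pt "4 0 0 0" --pt "8 0 0 0" --pt "4 -15 0 0" --pt "0 -30 0 0" --pt "0 -30 0 0" --pt "10 0 -30 0.1" --pt "10 0 -30 0.1" --pt "10 0 -30 0.1" --pt "5 0 -30 0.1" --pt "0 0 0 0"

```text
time: 6.65
ee_pos: [560.5, -48.1, 156.7]
tool_rot: [0.593, -0.579, 0.382, -0.41]
contact_force: [-0.3, -1.2, 0.4]
grip_width: 0.5
```

```bash
python3 w.py w5; python3 ang.py pics/w5.png | grep -E "ptr|line| 15[0-9]\.[0-9] "
```

```text
rad 62.14069727943629 ang -72.03941678350029 toolz ang 21.94292198147484 F [-0.3275927  -1.19876878  0.37271752] [560.46186943 -48.11251152 156.71772717]
yel [503.9  33.6] 237 [654.2 123.8] 159.6 44.97
yel [506.7  46.4] 193 [661.1 116.7] 159.8 41.42
ptr n 158 ang 43.3 rmax 177.2
line dir 43.05
```

View pics/w5.png

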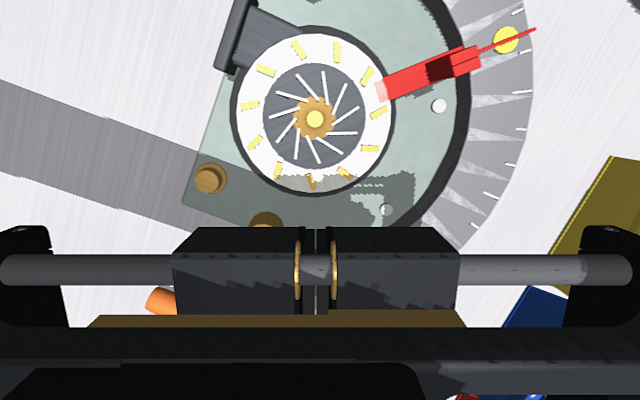

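Emit:
apply_moves --pt "15 0 -14 0" --pt "15 0 -14 0" --pt "14 0 -13 0" --pt "0 20 0 0" --pt "0 25 0 0" --pt "0 15 0 0" --pt "0 0 0 0"

```text
time: 7.4
ee_pos: [553.2, -97.9, 102.2]
tool_rot: [0.601, -0.578, 0.372, -0.408]
contact_force: [0.1, -0.0, -0.3]
grip_width: 0.4
```

Run:
```python
from h import *
from station import *
import cv2
s=r.state();print(s["ee_pos"],s["tool_rot"],s["contact_force"])
o=[]
for c,x,y in(("scene",235,160),("side",290,130)):
    im=capture(c)[:,:,::-1];o.append(cv2.resize(im[y:y+100,x:x+100],None,fx=4,fy=4,interpolation=cv2.INTER_CUBIC))
    m=camera_model(c)
    for z in (0,):
        p=m["K"]@(m["R"]@s["ee_pos"]+m["t"]);print(c,(p[:2]/p[2]-[x,y])*4)
cv2.imwrite("pics/s5.png",np.hstack(o))
```

```text
[553.19761274 -97.94106761 102.16831302] [ 0.60104785 -0.5783464   0.37175147 -0.40750187] [ 0.08329643 -0.02735278 -0.34441809]
scene [227.70415617 194.63777142]
side [192.17399369 173.04770537]
```

View pics/s5.png

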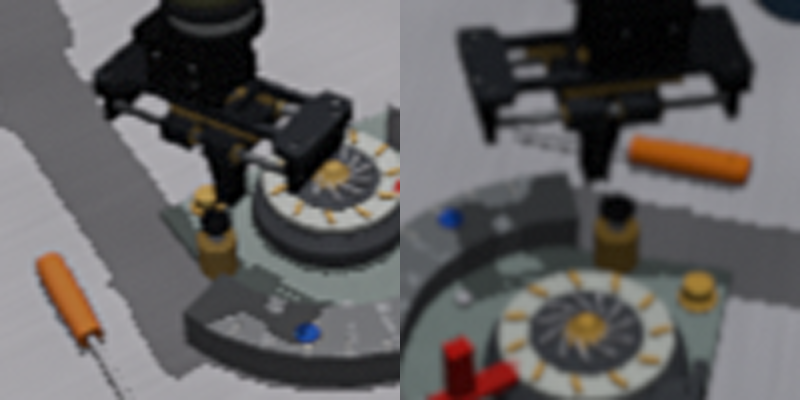

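Emit:
apply_moves --pt "1 0 -8 0" --pt "0 0 -8 0" --pt "0 0 0 0" --pt "0 8 0 0" --pt "0 0 0 0"

```text
time: 8.0
ee_pos: [542.0, -106.0, 99.0]
tool_rot: [0.603, -0.577, 0.368, -0.41]
contact_force: [0.2, 0.7, -1.1]
grip_width: 0.8
```

Run:
```python
from station import *
import numpy as np
from scipy.spatial.transform import Rotation as Q
s=r.state();X=Q.from_quat(s["tool_rot"],scalar_first=True).as_matrix()
print(s["ee_pos"],X.round(3));print(X.T@(np.array([538.7,-104.5,58])-s["ee_pos"]))
```

```text
[ 541.99852723 -105.99540497   98.98747154] [[ 0.392  0.07   0.917]
 [-0.919 -0.003  0.393]
 [ 0.03  -0.998  0.063]]
[-3.89062161 40.65457747 -5.01574867]
```

Emit:
apply_moves --pt "-2 9 -3 0" --pt "-1 9 -2 0" --pt "0 6 -1 0" --pt "0 3 0 0" --pt "0 0 0 0"

```text
time: 8.5
ee_pos: [536.8, -105.4, 68.8]
tool_rot: [0.603, -0.577, 0.368, -0.41]
contact_force: [-0.3, 0.4, 1.7]
grip_width: 0.6
```

Emit:
apply_moves --pt "0 3 0 0" --pt "0 3 0 0" --pt "0 3 0 0" --pt "0 0 0 0"

```text
time: 8.9
ee_pos: [537.1, -105.4, 59.5]
tool_rot: [0.602, -0.577, 0.369, -0.41]
contact_force: [0.2, 0.3, -0.5]
grip_width: 0.4
```

Emit:
apply_moves --pt "0 2 0 0" --pt "0 2 0 0"

```text
time: 9.1
ee_pos: [537.5, -105.5, 58.4]
tool_rot: [0.602, -0.577, 0.369, -0.41]
contact_force: [-10.9, 1.9, 23.3]
grip_width: 0.4
```

Emit:
apply_moves --pt "0 1.5 0 0"

```text
time: 9.2
ee_pos: [537.4, -105.5, 58.6]
tool_rot: [0.602, -0.578, 0.369, -0.409]
contact_force: [-5.5, 0.9, 11.4]
grip_width: 0.6
```

Emit:
apply_moves --pt "0 -5 0 0" --pt "0 -20 0 0" --pt "0 -30 0 0" --pt "-20 -20 0 0" --pt "-30 -20 0 0" --pt "-30 -10 0 0" --pt "-30 0 0 0" --pt "0 0 0 0"

```text
time: 10.0
ee_pos: [488.4, -1.1, 164.9]
tool_rot: [0.603, -0.575, 0.368, -0.412]
contact_force: [0.9, -0.1, -0.3]
grip_width: 0.5
```

```bash
python3 - <<'E'
from station import *
import cv2,numpy as np
s=r.state();print(s["ee_pos"],s["contact_force"])
o=[]
for c,x,y in(("scene",270,165),("side",260,150)):
    im=capture(c)[:,:,::-1];o.append(cv2.resize(im[y:y+100,x:x+100],None,fx=4,fy=4,interpolation=cv2.INTER_CUBIC))
cv2.imwrite("pics/s6.png",np.hstack(o))
E
python3 w.py w6; python3 ang.py pics/w6.png | grep -E "ptr|line| 1[56][0-9]\.[0-9] "
```

```text
[488.36697462  -1.07448083 164.85079574] [ 0.91937052 -0.09769639 -0.32589804]
rad 54.2267199307899 ang -162.80880067368395 toolz ang 22.811816257510248 F [-0.23047017 -0.35300092 -0.57477091] [489.49592538  -5.02732066 164.78473106]
yel [534.7 123.5] 194 [654.4 122.8] 159.1 44.68
yel [536.7 135. ] 86 [661.8 115.1] 159.3 40.83
ptr n 146 ang 43.22 rmax 176.8
line dir 38.66
```

View pics/s6.png

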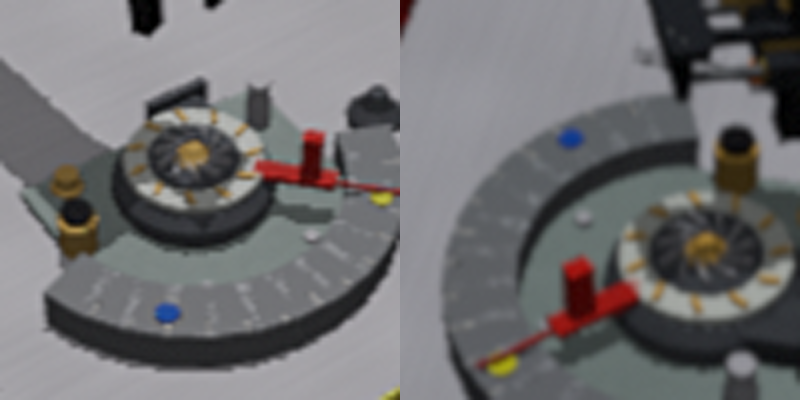

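The pictures show the cap down close to its collar, the pointer over yellow, and everything else in place. The tool is clear of the jig.

```bash
python3 -c "
from station import r
print(r.job_done())"
```

```text
the job is handed in; nothing more can be done
None
```

I set the pointer on the yellow disc, pressed the locking plunger down, backed the gripper clear and handed the job in at about 10 s.

- **Pointer:** I pushed the tab counter-clockwise with the closed fingers, in small steps checked by the wrist camera. It read 43.2° against about 43.35° for the centre of the yellow disc, both before and after pressing.
- **Plunger:** I pressed it only after the pointer was set. The tool stopped at about 58.5 mm height with 23 N against it, and a further push did not move it. That matches fully down at 58 mm, and the last pictures show the cap close to its collar.
- **Bench:** in the cropped pictures the nut and socket look undisturbed. I did not check the other loose things separately.
- **Checks that disagreed:**
  - The two fixed cameras differed by up to about 13 mm on positions, so I used their mean for the plunger and the wrist view for the pointer.
  - In the last wrist picture a straight-line fit to the pointer gave 38.7°. I put that down to few pixels, since the direction from the axis stayed at 43.2°.

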